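# Hang the guard door on the tube spinner

### The job

Put the guard door back on the tube spinner: take the sheet that has the two hinge knuckles out of its stand, and lower both knuckles together onto the two upright hinge pins at the spinner's front corner until they are fully home, leaving the door upright and shut across the front opening. Leave the plain cover without knuckles in its stand.

Things in the scene. Friction and masses are not known exactly. Their poses are not given: they have to be found in the camera images.
- door_tab (a point): Centre of the lifting tab of the loose 0.25 kg guard door: upright white sheet 100 wide, 175 high, 8 mm thick, its tab (50 wide, 10 thick, rising 40 mm above the sheet) centred on top; two dark knuckle rings on one edge. Grip the tab across x. Point 20 mm below tab top, 195 above door's lower edge. z up, y along width towards knuckles, x through thickness.
- knuckle_low (a point): Centre of the underside of the door's lower knuckle, 74 mm in +y and 170 mm below the tab's centre; same axes. Both knuckles: upright rings 18 mm high, outside 31 mm, bore 22 mm, open right through. The upper one is 120 mm above on the same axis (underside 50 mm below the tab's centre).
- stand_a: Grey stand holding the door at the start, fixed; base 80 x 90 mm, slot along its y. Origin under its middle, on the table. Slot floor 10 mm, slot walls 37 mm above the table, about 1 mm free each side: lift the door straight up 30 mm or more. A like stand about 0.2 m to its left or right holds the plain cover.
- pin_low (a point): Foot of the lower hinge pin, on the bracket where the lower knuckle rests when home, 45 mm above the table. Upright pin 30 mm high, 16 mm thick for the first 8 mm, then tapering to 5 mm. z up, x into the spinner, y along its front towards the hinge side. It stands 17 mm before the front (-x); middle of the front at y = -74 mm. Door shut: its y lies along this y.
- pin_top (a point): Foot of the upper hinge pin, same shape and axes, 120 mm straight above the lower, on a like bracket (66 x 26 x 8 mm). The lower knuckle cannot pass this bracket from above: bring the door in level from the front (+x) with each knuckle 32 to 80 mm above its own bracket, then lower straight down. Home, the tab's centre is 50 mm higher than this point.
- spinner: Tube spinner, fixed: white housing 116 mm deep (x), 136 wide (y), roof 165 mm above the table, open at the front (-x), with a small rotor inside; the two hinge pins stand at its left front corner. Origin under its middle, on the table; x from front to back, y to the hinge side.
- blank_tab (a point): Centre of the tab of the plain cover, to be left in its stand: the same white sheet and tab as the door (same sizes and axes, 0.23 kg) but with no knuckles.
There are look-alikes about, which are no part of the job. Of the things that look like the part that bears door_tab, the larger one is meant.

How it is judged:
By the outcome, as a careful person would: the job done as asked, in the order asked, and still so for the second after the job is handed in, with the robot touching nothing.
It also fails if it takes over 42 s, if anything falls off the work surface, if the arm or the gripper's body presses on something with over 40 N, if the wrist force passes 120 N, or if a joint passes its speed limit or range.

### The arm

A 7-joint arm with a two-finger parallel gripper is mounted at the origin on a cart in front of the work surface, level with it; the furniture and walls round the work are solid. World frame = base frame: x ahead of the robot, y to its left, z up, the work surface at z = 0. Lengths are in m, angles in rad, forces in N, time in s.
With the tool pointing down it reaches from about 0.425 to 1.025 m from the base axis. Payload 9.4 kg.
Tool frame: the origin (TCP) lies at the very end of the fingers, on their centre line; the grasp point (between the pads) lies 19 mm behind it; x points along the fingers, y is the direction in which the jaws open and shut, and the axes are right-handed (so a half turn about x gives the same grasp; the last joint's range is limited). The gripper opens to 85 mm and grips with 20 to 120 N. Pads are 22 mm wide; open, the fingers measure 114 mm over their backs; the gripper's body (76 mm by 85 mm) begins 54 mm behind the grasp point. The pads swing forward as they close: fully open they stand 13 mm farther back than shut.
Start: joints at [-1.398, 0.599, -0.003, 1.599, 0.002, 0.943, -0.08], TCP at [0.179, 0.702, 0.231] pointing down, gripper open.
Joint ranges: [-2.57, 2.57], [-0.35, 1.97], [-1.29, 1.29], [0.11, 2.56], [-1.05, 4.19], [0.11, 1.86], [-2.63, 2.63]. Speed limits (rad/s): [2.22, 2.22, 3.01, 3.01, 3.14, 3.14, 3.14].

### API

Orientations are given as a rotation vector (axis times angle).
In Python, from workcell import sense, viewer, r gives the robot as it stands.
- The arm moves only by the tool move_arm, never from a script. Its argument "moves" is a list that holds one entry, the list of rows, each a list of 4 numbers: the shift along the tool's x, y, z in mm, then the turn about the tool's x in rad. A call has 1 to 5 rows; each row is the pose to reach, as a shift and turn from the pose commanded when the call began, along the tool's axes at that moment; what a row does not reach only later rows make up. A row lasts 1/8 s, in which the tool goes at most 62.5 mm and 10.7 degrees, less where a joint would pass 70% of its speed; a pose out of reach is approached as far as the arm can. A call with a gripper value outside its range is refused whole. "grip" is the opening in per cent of the stroke, from 0 (shut) to 100 (fully open), set as the call begins (left out, the last holds). The fingers move at their own pace and stop on an object; "newtons" is the grip in N (left out, the last holds). Time passes only in rows, so rows that repeat a pose let the fingers close. It gives the time, the measured TCP pose, the force and the opening at its end, in the units of the state.
- sense(): the state, without advancing time (a new reading comes with each control period).
- viewer.snapshot(name): name is "scene" or "top" or "wrist"; returns a dict with "color" (384x512x3 uint8, blue, green, red), "depth" (384x512 float32, m along the optical axis (not along the pixel's ray), 0 where there is no reading), "mtx" (3x3 intrinsics, pixels), "xyz" and "orientation" of the camera in the world. Camera axes: x right, y up, looking along -z (the intrinsics and any distortion apply to the point x, -y, -z); pixel columns grow to the right and rows downward; lengths in m; the calibration is good to about 2 mm. The wrist camera is an equidistant fisheye: a pixel r from the principal point sees the ray r / f radians off the axis. A picture is of the moment at which its call begins.
- r.close_job(): hands the job in, once; it reports no verdict.
The state is a dict: "time_s": time; "joint_pos": joint angles; "qd": joint speeds; "tau": joint torques, N m; "eef_pos": TCP position; "orientation": TCP orientation; "contact_force": force on the tool from outside, world axes, zero at the start; "moment": the same for the moment, N m; "finger_gap": finger opening in m.
Only numpy, scipy, OpenCV 4.12 (cv2) and the standard library are available. Lean on these libraries where they do the work, as an engineer would, in place of code of your own. Each camera call takes 0.05 s, during which the arm holds its last target. There are 200 camera calls.

## Working session

There is one attempt and no reset: what is moved stays moved. The work goes in short steps, Python scripts to look and compute and a tool call to move; the robot and the scene stay as the last step left them, time stands still between calls to the robot, and variables do not carry over. Pictures are saved under pics/ and viewed, about 8 in all and at most 12, crops included, and the job is handed in when it is done.

Besides the shell and the picture viewer there is one more tool, called after "Request:" by a JSON object that holds its "name" and its "arguments", one argument or row to a line. move_arm: Moves the arm, as the interface text tells. Its arguments: {"type":"object","properties":{"moves":{"type":"array"},"grip":{"type":"number"},"newtons":{"type":"number"}},"required":["moves"]}

```bash
ls; mkdir -p pics
cat > h.py <<'E'
import numpy as np, cv2
from scipy.spatial.transform import Rotation as R
from workcell import sense, viewer, r
def rot(o):
    o=np.array(o,float)
    return R.from_rotvec(o).as_matrix() if o.shape==(3,) else (o if o.shape==(3,3) else R.from_quat(o).as_matrix())
def cloud(s):
    K=np.array(s['mtx']);d=s['depth'];v,u=np.indices(d.shape)
    P=np.stack([(u-K[0,2])/K[0,0]*d,-(v-K[1,2])/K[1,1]*d,-d],-1)
    return P@rot(s['orientation']).T+np.array(s['xyz'])
E
python3 - <<'E'
from h import *
a=viewer.snapshot('scene');b=viewer.snapshot('top')
for n,s in (('scene',a),('top',b)):
    print(n,s['xyz'],s['orientation'],s['mtx'],[k for k in s]); np.savez(n+'.npz',**s)
    cv2.imwrite(f'pics/{n}.png',cv2.resize(s['color'],None,fx=1.5,fy=1.5))
print(sense())
E
```

```text
pics
scene [-0.21625628 -0.31960203  1.15768955] [ 0.64550555 -0.38666928 -0.98384636] [[423.43081386   0.         255.6823746 ]
 [  0.         423.43081386 191.67598   ]
 [  0.           0.           1.        ]] ['color', 'depth', 'mtx', 'xyz', 'orientation']
top [0.36048356 0.09980971 1.08682442] [ 0.16906837 -0.14762512 -1.49381079] [[363.30274422   0.         251.28984884]
 [  0.         363.30274422 194.59571191]
 [  0.           0.           1.        ]] ['color', 'depth', 'mtx', 'xyz', 'orientation']
{'time_s': 0.1, 'joint_pos': array([-1.39771386,  0.60002903, -0.00255569,  1.60004651,  0.00180724,
        0.94287389, -0.07979193]), 'qd': array([ 0.00269634, -0.00469287, -0.0011409 , -0.00157697, -0.00034493,
        0.00015031,  0.00134344]), 'tau': array([ 6.02980188e-03, -7.77992749e+01,  1.57006793e+00, -2.58626282e+01,
        1.26556636e-02,  5.50841607e-03, -1.51171986e-05]), 'eef_pos': array([0.17911949, 0.70210185, 0.23051596]), 'orientation': array([ 0.19495855,  1.56193586, -0.19708984]), 'contact_force': array([ 0.78585649,  0.62591   , -0.51125173]), 'moment': array([-0.07155842, -0.01241416, -0.03087229]), 'finger_gap': 0.08535556251446764}
```

View pics/scene.png

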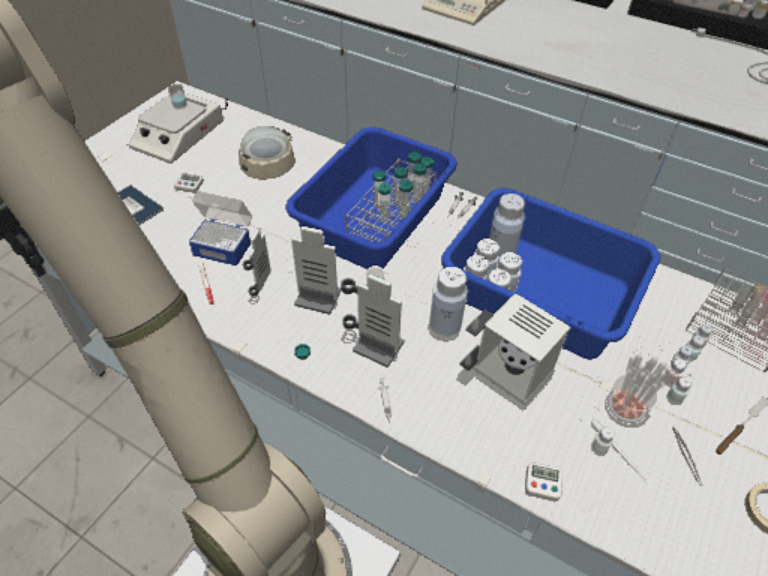

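View pics/top.png

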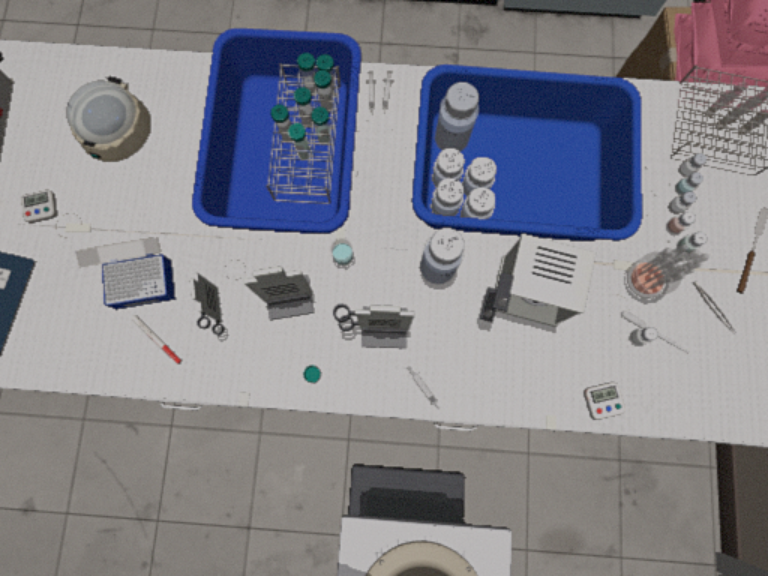

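Candidates for the door: sheet with rings at scene (375,315)/top (385,322), the plain cover at scene (315,270)/top (285,292), and a small look-alike with rings at scene (258,258)/top (208,300). I choose the larger ringed one, (375,315). Next I take a close crop and measure.

Run:
```python
from h import *
ims=[]
for n,bx in (('scene',(215,160,385,275)),('top',(215,150,400,240))):
    s=dict(np.load(n+'.npz'));P=cloud(s);x0,y0,x1,y1=bx
    ims.append(cv2.resize(s['color'][y0:y1,x0:x1],(760,int(760*(y1-y0)/(x1-x0))//2*2//1 if n=='top' else int(760*(y1-y0)/(x1-x0)))))
    m=(P[...,2]>0.02)&(P[...,2]<0.3)&(s['depth']>0)
    print(n,'table z',np.median(P[330 if n=='scene' else 250,200:300,2]))
    # door: pick by region
    regs={'door':((230,175,275,245) if n=='scene' else (220,195,278,235)),'blank':((190,145,230,210) if n=='scene' else (160,170,212,215)),'spin':((305,195,382,270) if n=='scene' else (315,155,400,220))}
    for k,(a,b,c,d) in regs.items():
        Q=P[b:d,a:c].reshape(-1,3);C=s['color'][b:d,a:c].reshape(-1,3);ok=(Q[:,2]>0.02)&(Q[:,2]<0.35);Q=Q[ok];C=C[ok]
        if k!='spin':
            for lo,hi in ((.19,.235),(.10,.18)):
                T=Q[(Q[:,2]>lo)&(Q[:,2]<hi)]
                if len(T)>8:
                    c,(w,h),ang=cv2.minAreaRect((T[:,:2]*1000).astype(np.float32));print(k,lo,len(T),np.round(c,1),np.round((w,h),1),round(ang,1),'zmax',T[:,2].max().round(4))
            dk=Q[(C.max(1)<60)&(Q[:,2]>.05)];print(k,'dark',len(dk),np.round(dk.mean(0),3) if len(dk) else '',np.round(dk.min(0),3),np.round(dk.max(0),3)) if len(dk) else 0
        else:
            T=Q[(Q[:,2]>.155)&(Q[:,2]<.175)]
            c,(w,h),ang=cv2.minAreaRect((T[:,:2]*1000).astype(np.float32));print('roof',len(T),np.round(c,1),np.round((w,h),1),round(ang,1),'z',np.median(T[:,2]).round(4))
cv2.imwrite('pics/c1.png',cv2.resize(np.vstack([i for i in ims]),(700,590 if False else int(700*(ims[0].shape[0]+ims[1].shape[0])/760))) if False else ims[0])
s=dict(np.load('scene.npz'));cv2.imwrite('pics/c1.png',cv2.resize(s['color'][150:275,225:385],(768,600),interpolation=cv2.INTER_CUBIC))
```

```text
scene table z -0.6050914735250212
door 0.19 163 [508.6 104.9] [13.7 52.9] 1.6 zmax 0.2291
door 0.1 545 [505.2 121.2] [135.7  29.2] 86.9 zmax 0.1799
door dark 108 [0.507 0.133 0.12 ] [0.493 0.076 0.05 ] [0.521 0.189 0.174]
blank 0.19 146 [557.2 299.3] [16.1 49.3] 14.0 zmax 0.2288
blank 0.1 673 [580.8 301.3] [293.6 119. ] 36.8 zmax 0.18
blank dark 63 [0.548 0.283 0.105] [0.491 0.176 0.06 ] [0.563 0.324 0.176]
roof 1471 [ 591.3 -169.6] [153.4 147.1] 79.0 z 0.166
top table z 0.00023761325207827255
door 0.19 121 [513.3 103.4] [10.8 47. ] 1.5 zmax 0.2265
door 0.1 261 [517.2 124.2] [ 29.8 136. ] 7.2 zmax 0.1797
door dark 85 [0.508 0.132 0.115] [0.496 0.077 0.052] [0.521 0.189 0.177]
blank 0.19 144 [560.8 299.8] [11.  49.2] 15.3 zmax 0.227
blank 0.1 277 [557.6 299. ] [ 6.1 99.2] 16.5 zmax 0.1795
blank dark 83 [0.557 0.3   0.097] [0.55  0.271 0.058] [0.565 0.33  0.131]
roof 2326 [ 593.7 -168.3] [153.8 144.1] 78.9 z 0.1641
```

View pics/c1.png

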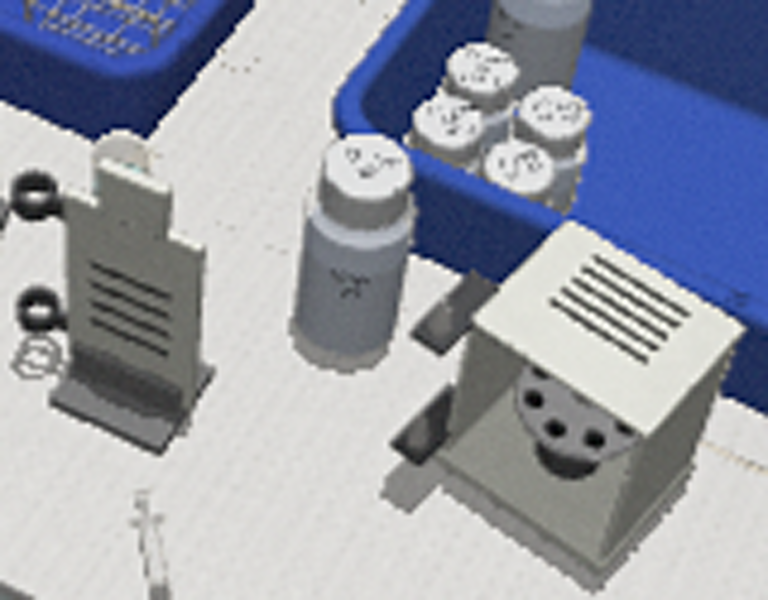

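The crop confirms it: the big sheet has two dark rings at (35,195) and (40,310), and the spinner's brackets with pins are at (455,315) and (425,430). I'll work out tool axes, door yaw and pin positions.

```bash
cat >> h.py <<'E'
def go(xyz,yaw=None):
    """shift (mm, tool axes) and turn to bring TCP to xyz with tool y along world yaw (mod pi)"""
    s=sense();M=rot(s['orientation']);d=M.T@(np.array(xyz)-s['eef_pos'])*1000
    t=0
    if yaw is not None:
        w=M.T@np.array([np.cos(yaw),np.sin(yaw),0]);t=np.arctan2(w[2],w[1]);t=(t+np.pi/2)%np.pi-np.pi/2
    print('eef',np.round(s['eef_pos'],4),'gap',s['finger_gap'].round(4),'F',np.round(s['contact_force'],1),'q7',s['joint_pos'][6].round(2),'t',round(s['time_s'],2));print('shift',np.round(d,1),'turn',round(t,3),'tooly yaw deg',np.degrees(np.arctan2(M[1,1],M[0,1])).round(2),'down',M[:,0].round(4))
E
python3 - <<'E'
from h import *
for n in ('scene','top'):
    s=dict(np.load(n+'.npz'));P=cloud(s);C=s['color']
    Q=P.reshape(-1,3);c=C.reshape(-1,3)
    ins=lambda x0,x1,y0,y1,z0,z1:(Q[:,0]>x0)&(Q[:,0]<x1)&(Q[:,1]>y0)&(Q[:,1]<y1)&(Q[:,2]>z0)&(Q[:,2]<z1)
    def line(m,t):
        T=Q[m];
        if len(T)<6: print(n,t,len(T));return
        x=T[:,:2]*1000;mu=x.mean(0);ev=np.linalg.svd(x-mu)[2][0];ev*=np.sign(ev[1]);print(n,t,len(T),mu.round(1),'z',(T[:,2].min()*1e3).round(),(T[:,2].max()*1e3).round(),'yaw',np.degrees(np.arctan2(-ev[0],ev[1])).round(2),'ext',np.ptp((x-mu)@ev).round(1))
    line(ins(.48,.54,.05,.16,.222,.235),'tabtop')
    line(ins(.48,.54,.05,.16,.178,.192),'sheet top')
    for z in (.175,.055): line(ins(.46,.56,.16,.20,z-.02,z+.02)&(c.max(1)<80),f'knuckle{z}')
    m=ins(.45,.62,-.13,-.03,.03,.21)&(c.max(1)<110)
    for a,b in ((.03,.052),(.052,.08),(.155,.172),(.172,.2)):
        k=m&(Q[:,2]>a)&(Q[:,2]<b)
        if k.sum()>5:
            q,(w,h),g=cv2.minAreaRect((Q[k,:2]*1000).astype(np.float32));print(n,'brk',a,k.sum(),np.round(q,1),round(w,1),round(h,1),round(g,1),Q[k].mean(0).round(4))
    # roof corners by plane-height ray cast
    mk=(ins(.45,.75,-.3,0,.155,.172)&(c.min(1)>120)).reshape(C.shape[:2]).astype(np.uint8)
    mk=cv2.morphologyEx(mk,cv2.MORPH_OPEN,np.ones((3,3)))
    cn=max(cv2.findContours(mk,0,1)[0],key=cv2.contourArea);K=s['mtx'];uv=cn[:,0].astype(float)
    ray=np.c_[(uv[:,0]-K[0,2])/K[0,0],-(uv[:,1]-K[1,2])/K[1,1],-np.ones(len(uv))]@rot(s['orientation']).T
    o=s['xyz'];X=(o+ray*((.165-o[2])/ray[:,2:]))[:,:2]*1000
    print(n,'roof',[np.round(v,1) for v in cv2.minAreaRect(X.astype(np.float32))])
go([.511,.104,.33],np.radians(1.6))
E
```

```text
scene tabtop 47 [508.9 104.6] z 222.0 229.0 yaw 4.02 ext 48.7
scene sheet top 91 [507.7 101.5] z 178.0 191.0 yaw 1.84 ext 99.1
scene knuckle0.175 55 [505.5 176. ] z 158.0 177.0 yaw -52.98 ext 32.5
scene knuckle0.055 42 [505.9 175.3] z 38.0 57.0 yaw -55.81 ext 32.1
scene brk 0.03 113 [ 574.9 -102.9] 25.2 88.7 77.7 [ 0.5651 -0.104   0.0443]
scene brk 0.052 64 [ 576.2 -111.6] 14.8 89.1 64.6 [ 0.5755 -0.1113  0.0646]
scene brk 0.155 113 [564.9 -98.3] 26.4 67.7 85.4 [ 0.5619 -0.1     0.1658]
scene brk 0.172 9 [541.7 -95.6] 4.4 12.2 50.2 [ 0.5416 -0.0949  0.1799]
scene roof [array([ 603.6, -182.5]), array([132.8, 113.8]), np.float64(78.7)]
top tabtop 67 [512.3 103. ] z 222.0 226.0 yaw 4.38 ext 45.9
top sheet top 87 [512.3 104.4] z 178.0 192.0 yaw 2.04 ext 98.6
top knuckle0.175 43 [506.8 175.1] z 157.0 177.0 yaw -56.12 ext 27.0
top knuckle0.055 25 [503.7 173.9] z 38.0 55.0 yaw 23.65 ext 29.0
top brk 0.03 139 [567.9 -98.5] 25.9 65.9 78.4 [ 0.5662 -0.0951  0.0442]
top brk 0.052 21 [547.6 -94. ] 13.1 9.9 59.6 [ 0.5471 -0.0933  0.0625]
top brk 0.155 212 [567.6 -97.7] 26.1 66.2 80.2 [ 0.5681 -0.097   0.1639]
top brk 0.172 26 [546.2 -92.9] 13.0 8.3 40.3 [ 0.5463 -0.0927  0.181 ]
top roof [array([ 606.7, -180.9]), array([132.1, 111.8]), np.float64(79.0)]Traceback (most recent call last):
  File "<stdin>", line 25, in <module>
  File "h.py", line 17, in go
    print('eef',np.round(s['eef_pos'],4),'gap',s['finger_gap'].round(4),'F',np.round(s['contact_force'],1),'q7',s['joint_pos'][6].round(2),'t',round(s['time_s'],2));print('shift',np.round(d,1),'turn',round(t,3),'tooly yaw deg',np.degrees(np.arctan2(M[1,1],M[0,1])).round(2),'down',M[:,0].round(4))
                                               ^^^^^^^^^^^^^^^^^^^^^
AttributeError: 'float' object has no attribute 'round'
```

```bash
sed -i "s/s\['finger_gap'\].round(4)/round(float(s['finger_gap']),4)/; s/round(t,3)/round(float(t),3)/" h.py; python3 -c "
from h import *
go([.512,.1035,.33],np.radians(2.5))"
```

```text
eef [0.1791 0.7021 0.2305] gap 0.0854 F [ 0.8  0.6 -0.5] q7 -0.08 t 0.1
shift [ -98.8 -497.9  470.5] turn 1.277 tooly yaw deg 75.69 down [-2.0e-04 -1.3e-03 -1.0e+00]
```

Request:
{"name": "move_arm", "arguments": {
  "moves": [
    [[-50,0,0,0],[-99,0,0,0],[-99,-40,38,0],[-99,-85,80,0],[-99,-130,123,0]]
  ],
  "grip": 100
}}

```text
time_s: 0.72
eef_pos: [0.2669, 0.5443, 0.3299]
orientation: [0.195, 1.562, -0.196]
contact_force: [1.1, 0.1, 0.1]
finger_gap: 0.0852
```

Request:
{"name": "move_arm", "arguments": {
  "moves": [
    [[0,-43,40.5,0],[0,-86,81,0],[0,-129,121.5,0],[0,-172,162,0],[0,-215,202,0]]
  ]
}}

```text
time_s: 1.35
eef_pos: [0.4094, 0.286, 0.3302]
orientation: [0.196, 1.562, -0.196]
contact_force: [0.8, 0.5, 0.7]
finger_gap: 0.0855
```

Request:
{"name": "move_arm", "arguments": {
  "moves": [
    [[0,-43,40.5,0.18],[0,-86,81,0.36],[0,-129,121.5,0.54],[0,-153,145.5,0.72],[0,-153,145.5,0.9]]
  ]
}}

```text
time_s: 1.98
eef_pos: [0.513, 0.1005, 0.3302]
orientation: [0.901, 1.375, -0.903]
contact_force: [-0.0, -0.2, -0.2]
finger_gap: 0.0855
```

Request:
{"name": "move_arm", "arguments": {
  "moves": [
    [[0,0,0,0.18],[0,0,0,0.36],[0,0,0,0.377],[0,0,0,0.377]]
  ]
}}

```text
time_s: 2.48
eef_pos: [0.5119, 0.1038, 0.3302]
orientation: [1.174, 1.231, -1.174]
contact_force: [-0.4, 0.1, -0.6]
finger_gap: 0.0857
```

Run:
```python
from h import *
go([.512,.1035,.186],np.radians(2.5))
s=viewer.snapshot('wrist');np.savez('w1.npz',**s);cv2.imwrite('pics/w1.png',s['color']);print(s['xyz'],s['orientation'],s['mtx'])
```

```text
eef [0.5119 0.1038 0.3302] gap 0.0857 F [-0.4  0.1 -0.6] q7 -0.09 t 2.48
shift [1.442e+02 1.000e-01 2.000e-01] turn 0.004 tooly yaw deg 2.73 down [-2.e-04 -2.e-04 -1.e+00]
[0.50743247 0.17523401 0.47206701] [-0.283362   -0.00550492  0.04736047] [[297.31863964   0.         259.42600903]
 [  0.         297.31863964 193.01842454]
 [  0.           0.           1.        ]]
```

View pics/w1.png

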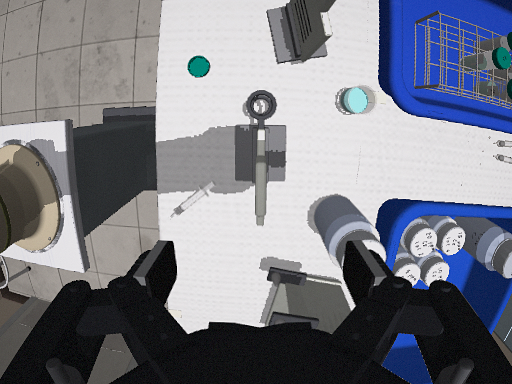

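The tab is at (262,190), nearly midway between the open fingers. The knuckle ring is at (262,105), and the pins and brackets at (285,270). I'll measure these with fisheye depth.

```bash
cat >> h.py <<'E'
def wrays(s,u,v):
    K=s['mtx'];x=(u-K[0,2])/K[0,0];y=(v-K[1,2])/K[1,1];t=np.hypot(x,y);k=np.where(t>1e-9,np.tan(t)/np.maximum(t,1e-9),1)
    return np.stack([x*k,-y*k,-np.ones_like(x)],-1)@rot(s['orientation']).T
def wcloud(s):
    v,u=np.indices(s['depth'].shape).astype(float);return wrays(s,u,v)*s['depth'][...,None]+s['xyz']
def wmeas(s,pin=True):
    P=wcloud(s);Q=P.reshape(-1,3);c=s['color'].reshape(-1,3)
    return Q,c
def fit(Q,t):
    if len(Q)<6: print(t,len(Q));return
    x=Q[:,:2]*1000;q,(w,h),g=cv2.minAreaRect(x.astype(np.float32));print(t,len(Q),'rect',np.round(q,1),round(w,1),round(h,1),round(g,2),'mean',x.mean(0).round(1),'z',(np.percentile(Q[:,2],[5,95])*1e3).round(1))
E
python3 - <<'E'
from h import *
s=dict(np.load('w1.npz'));Q,c=wmeas(s)
b=lambda x0,x1,y0,y1,z0,z1:(Q[:,0]>x0)&(Q[:,0]<x1)&(Q[:,1]>y0)&(Q[:,1]<y1)&(Q[:,2]>z0)&(Q[:,2]<z1)
fit(Q[b(.49,.53,.07,.14,.218,.232)],'tabtop');fit(Q[b(.49,.53,.04,.16,.178,.192)],'sheettop')
fit(Q[b(.48,.54,.157,.21,.165,.18)],'knuckle');
fit(Q[b(.5,.65,-.15,-.06,.159,.170)&(c.max(1)<110)],'brk');fit(Q[b(.5,.6,-.15,-.06,.175,.205)],'pin');fit(Q[b(.5,.6,-.15,-.06,.188,.205)],'pintip')
E
```

```text
tabtop 618 rect [511.3 106.2] 9.7 48.1 2.56 mean [511.1 107.4] z [221.5 225.1]
sheettop 290 rect [510.9 105.8] 8.7 97.8 1.45 mean [510.5 122.4] z [182.4 185.8]
knuckle 407 rect [509.2 178.1] 30.3 33.7 40.03 mean [508.1 177.4] z [170.  173.4]
brk 381 rect [579.3 -97.1] 23.9 93.4 78.31 mean [563.  -87.7] z [160.  166.4]
pin 0
pintip 0
```

Request:
{"name": "move_arm", "arguments": {
  "moves": [
    [[45,0,0,0],[90,0,0,0],[120,0,0,0],[137,0,0,0],[144,0,0,0]]
  ]
}}

```text
time_s: 3.15
eef_pos: [0.5117, 0.1035, 0.1854]
orientation: [1.175, 1.231, -1.177]
contact_force: [-0.3, 0.4, 0.5]
finger_gap: 0.0853
```

Request:
{"name": "move_arm", "arguments": {
  "moves": [
    [[0,0,0,0],[0,0,0,0],[0,0,0,0],[0,0,0,0],[0,0,0,0]]
  ],
  "grip": 0,
  "newtons": 70
}}

```text
time_s: 3.78
eef_pos: [0.5125, 0.1038, 0.1868]
orientation: [1.178, 1.229, -1.176]
contact_force: [-0.1, -0.4, 6.0]
finger_gap: 0.0092
```

Request:
{"name": "move_arm", "arguments": {
  "moves": [
    [[0,0,0,0],[0,0,0,0],[0,0,0,0],[0,0,0,0],[0,0,0,0]]
  ]
}}

```text
time_s: 4.4
eef_pos: [0.5125, 0.1038, 0.1868]
orientation: [1.178, 1.229, -1.176]
contact_force: [0.4, 0.0, 6.2]
finger_gap: 0.0093
```

Request:
{"name": "move_arm", "arguments": {
  "moves": [
    [[-10,0,0,0],[-22,0,0,0],[-36,0,0,0],[-52,0,0,0],[-66,0,0,0]]
  ]
}}

```text
time_s: 5.03
eef_pos: [0.5121, 0.1037, 0.2536]
orientation: [1.177, 1.229, -1.176]
contact_force: [0.8, -0.9, -2.6]
finger_gap: 0.0091
```

Run:
```python
from h import *
go([.4655,-.1535,.2528],np.radians(-11.1))
s=viewer.snapshot('wrist');np.savez('w2.npz',**s);Q,c=wmeas(s)
t=viewer.snapshot('top');T=cloud(t).reshape(-1,3);d=t['color'].reshape(-1,3)
b=lambda Q,x0,x1,y0,y1,z0,z1:(Q[:,0]>x0)&(Q[:,0]<x1)&(Q[:,1]>y0)&(Q[:,1]<y1)&(Q[:,2]>z0)&(Q[:,2]<z1)
for n,q in (('w',Q),('t',T)):
    fit(q[b(q,.47,.55,.157,.23,.232,.245)],n+'knuckle');fit(q[b(q,.47,.55,.04,.157,.243,.26)],n+'sheettop')
    fit(q[b(q,.5,.6,-.14,-.06,.17,.21)],n+'pin')
# pin colours
cv2.imwrite('pics/w2.png',s['color'])
```

```text
eef [0.5121 0.1037 0.2536] gap 0.0091 F [ 0.8 -0.9 -2.6] q7 -0.03 t 5.03
shift [  0.7 -57.9 254.9] turn 0.238 tooly yaw deg 2.53 down [ 6.e-04  3.e-04 -1.e+00]
wknuckle 1568 rect [506.5 177.5] 34.4 30.1 56.21 mean [507.7 177.4] z [236.4 240. ]
wsheettop 1004 rect [509.5 132.9] 32.5 44.6 3.25 mean [509.4 139.3] z [249.1 258.7]
wpin 0
tknuckle 26 rect [510.  187.8] 7.1 24.0 88.77 mean [510.9 187.7] z [233.5 241.6]
tsheettop 0
tpin 29 rect [546.8 -92.1] 14.8 8.9 38.89 mean [546.7 -92.7] z [174.  191.8]
```

View pics/w2.png

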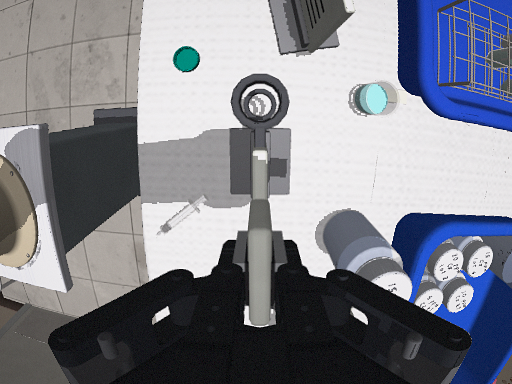

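Door is lifted and hanging straight, with the ring at (260,102). Next I move to the staging pose 75 mm in front of the pins.

Request:
{"name": "move_arm", "arguments": {
  "moves": [
    [[0,-12,15,0],[0,-30,45,0],[0,-45,80,0],[0,-55,115,0],[0,-62,150,0]]
  ]
}}

```text
time_s: 5.75
eef_pos: [0.4547, -0.0507, 0.2518]
orientation: [1.177, 1.231, -1.178]
contact_force: [0.2, -0.3, -1.9]
finger_gap: 0.0089
```

Request:
{"name": "move_arm", "arguments": {
  "moves": [
    [[0,0,33,0.06],[0,0,62,0.12],[0,0,85,0.18],[0,0,100,0.238],[0,0,104,0.238]]
  ]
}}

```text
time_s: 6.38
eef_pos: [0.461, -0.1534, 0.2521]
orientation: [1.351, 1.111, -1.352]
contact_force: [-0.6, 0.1, -1.8]
finger_gap: 0.0092
```

Request:
{"name": "move_arm", "arguments": {
  "moves": [
    [[0,0,0,0],[0,0,0,0]]
  ]
}}

```text
time_s: 6.62
eef_pos: [0.4613, -0.152, 0.2522]
orientation: [1.35, 1.113, -1.35]
contact_force: [-0.0, 0.4, -1.9]
finger_gap: 0.0089
```

Run:
```python
from h import *
go([.5344,-.1673,.2528],np.radians(-11.1))
s=viewer.snapshot('wrist');np.savez('w3.npz',**s);Q,c=wmeas(s)
t=viewer.snapshot('scene');np.savez('s3.npz',**t)
b=lambda Q,x0,x1,y0,y1,z0,z1:(Q[:,0]>x0)&(Q[:,0]<x1)&(Q[:,1]>y0)&(Q[:,1]<y1)&(Q[:,2]>z0)&(Q[:,2]<z1)
q=Q
fit(q[b(q,.44,.51,-.1,-.04,.232,.245)],'knuckle')
fit(q[b(q,.515,.62,-.13,-.06,.158,.168)],'brk');fit(q[b(q,.515,.6,-.12,-.06,.17,.21)],'pin');fit(q[b(q,.515,.6,-.12,-.06,.187,.205)],'pintip')
cv2.imwrite('pics/w3.png',s['color'])
```

```text
eef [ 0.4613 -0.152   0.2522] gap 0.0089 F [-0.   0.4 -1.9] q7 0.3 t 6.62
shift [-0.6 74.7  1.1] turn 0.001 tooly yaw deg -11.02 down [-3.e-04  4.e-04 -1.e+00]
knuckle 1539 rect [475.5 -79.8] 30.6 34.8 22.94 mean [474.1 -79.8] z [235.7 238.6]
brk 3295 rect [ 576.4 -109.4] 46.7 92.0 79.0 mean [ 574.1 -106.4] z [162.5 165.2]
pin 335 rect [544.1 -92.6] 15.2 11.9 73.72 mean [543.6 -92.7] z [171.9 192.6]
pintip 90 rect [545.6 -93.4] 6.6 6.8 35.56 mean [545.4 -93.1] z [187.2 193.7]
```

View pics/w3.png

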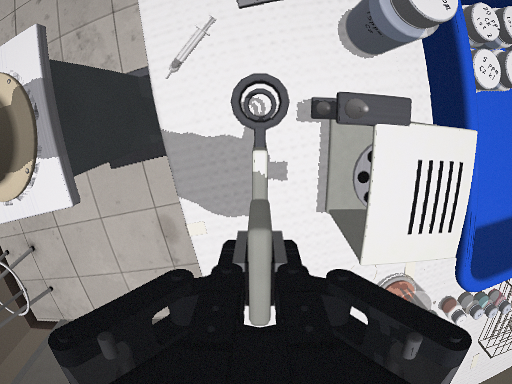

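Ring at (260,103), upper pin at (357,106) on the bracket in line with it. The same view gives a shift of +73 along tool y and about 0 along z. I'll move in level.

Request:
{"name": "move_arm", "arguments": {
  "moves": [
    [[0,12,0,0],[0,32,0,0],[0,54,0,0],[0,69,0,0],[0,73.5,0,0]]
  ]
}}

```text
time_s: 7.35
eef_pos: [0.5343, -0.1671, 0.252]
orientation: [1.35, 1.111, -1.351]
contact_force: [-0.5, -0.5, -1.5]
finger_gap: 0.0094
```

Request:
{"name": "move_arm", "arguments": {
  "moves": [
    [[0,0,0,0],[0,0,0,0]]
  ]
}}

```text
time_s: 7.6
eef_pos: [0.5327, -0.1669, 0.2523]
orientation: [1.351, 1.112, -1.351]
contact_force: [0.5, -0.9, -1.7]
finger_gap: 0.0092
```

Run:
```python
from h import *
go([.5344,-.1673,.2528],np.radians(-11.1))
s=viewer.snapshot('wrist');np.savez('w4.npz',**s);Q,c=wmeas(s)
t=viewer.snapshot('scene');np.savez('s4.npz',**t);u=viewer.snapshot('top');np.savez('t4.npz',**u)
b=lambda Q,x0,x1,y0,y1,z0,z1:(Q[:,0]>x0)&(Q[:,0]<x1)&(Q[:,1]>y0)&(Q[:,1]<y1)&(Q[:,2]>z0)&(Q[:,2]<z1)
for n,q in (('w',Q),('top',cloud(u).reshape(-1,3)),('scene',cloud(t).reshape(-1,3))):
    fit(q[b(q,.51,.59,-.117,-.05,.23,.245)],n+'knuckle');fit(q[b(q,.515,.6,-.12,-.06,.17,.21)],n+'pin')
im=np.hstack([cv2.resize(s['color'][50:170,190:330],(350,300),interpolation=2),cv2.resize(t['color'][175:285,290:420],(355,300),interpolation=2)])
cv2.imwrite('pics/w4.png',im)
```

```text
eef [ 0.5327 -0.1669  0.2523] gap 0.0092 F [ 0.5 -0.9 -1.7] q7 0.32 t 7.6
shift [-0.5  1.8  0. ] turn -0.0 tooly yaw deg -11.13 down [-5.e-04  3.e-04 -1.e+00]
wknuckle 1640 rect [547.2 -96.1] 30.8 37.3 18.15 mean [545.6 -95.4] z [234.4 238.7]
wpin 365 rect [546.7 -92.6] 14.9 15.5 78.97 mean [546.7 -93.2] z [173.2 193.2]
topknuckle 89 rect [548.3 -95.7] 29.9 34.6 27.29 mean [546.6 -96. ] z [231.9 239.9]
toppin 24 rect [ 543.9 -103.2] 33.3 9.2 76.33 mean [ 543.6 -103.3] z [170.4 203.3]
sceneknuckle 77 rect [541.9 -97. ] 38.5 27.5 66.03 mean [542.5 -96.4] z [231.2 241.1]
scenepin 40 rect [ 541.4 -102.7] 32.7 18.7 44.99 mean [ 541.3 -100.7] z [170.4 200.5]
```

View pics/w4.png

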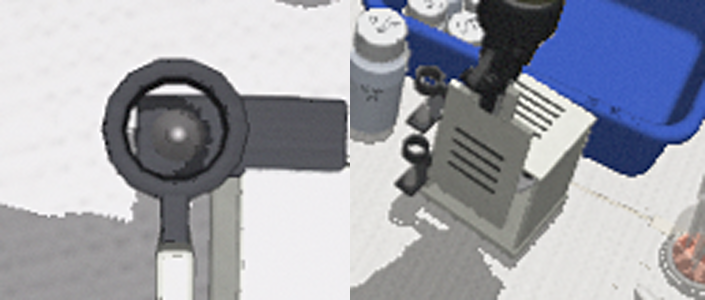

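The pin tip shows inside the ring at crop (178,133), ring centre (175,128). I'll cast both rays onto their heights.

Run:
```python
from h import *
s=dict(np.load('w4.npz'))
Q=wcloud(s);m=((np.abs(Q[...,2]-.237)<.006)&(Q[...,1]>-.125)&(Q[...,1]<-.07)&(Q[...,0]>.52)&(Q[...,0]<.575)&(s['color'].max(2)<110)).astype(np.uint8)
cn=max(cv2.findContours(m,0,1)[0],key=cv2.contourArea)
hull=cn[:,0].astype(float);hull=hull[hull[:,1]<108]
A=np.c_[2*hull,np.ones(len(hull))];sol=np.linalg.lstsq(A,(hull**2).sum(1),rcond=None)[0];print('outer centre px',sol[:2],np.sqrt(sol[2]+sol[:2]@sol[:2]))
g=cv2.cvtColor(s['color'],cv2.COLOR_BGR2GRAY)[92:114,248:274];j=np.unravel_index((cv2.GaussianBlur(g,(3,3),0)*(Q[92:114,248:274,2]<.21)*(Q[92:114,248:274,2]>.175)).argmax(),g.shape);print('tip px',j[1]+248,j[0]+92)
# inner bore: pts that are not knuckle inside
def cast(u,v,z):
    r_=wrays(s,np.array(float(u)),np.array(float(v)));return (s['xyz']+r_*((z-s['xyz'][2])/r_[2]))*1000
k=cast(*sol[:2],.238);p=cast(261.2,103.2,.195);q=cast(j[1]+248,j[0]+92,.195)
M=rot(sense()['orientation'])
for n,d in (('eye',p-k),('max',q-k)): print(n,k.round(1),(k+d).round(1),'tool shift',(M.T@d).round(1))
print('cam',s['xyz'])
```

```text
outer centre px [259.74259928 102.06410994] 28.584363788473105
tip px 261 103
eye [546.  -93.3 238. ] [547.  -93.3 195. ] tool shift [43.   0.9 -0.2]
max [546.  -93.3 238. ] [546.9 -93.1 195. ] tool shift [43.   0.8 -0.3]
cam [ 0.54544803 -0.09680601  0.39419748]
```

Needs just +1 mm along tool y. Then lower.

Request:
{"name": "move_arm", "arguments": {
  "moves": [
    [[0,1,0,0],[10,1,0,0],[20,1,0,0],[29,1,0,0],[36,1,0,0]]
  ]
}}

```text
time_s: 8.38
eef_pos: [0.5342, -0.1672, 0.2154]
orientation: [1.35, 1.112, -1.351]
contact_force: [0.3, 0.7, -1.9]
finger_gap: 0.0091
```

Request:
{"name": "move_arm", "arguments": {
  "moves": [
    [[4,0,0,0],[8,0,0,0],[12,0,0,0],[14,0,0,0],[16,0,0,0]]
  ]
}}

```text
time_s: 9.0
eef_pos: [0.5345, -0.1672, 0.2003]
orientation: [1.351, 1.111, -1.35]
contact_force: [-0.2, 0.2, -2.8]
finger_gap: 0.0091
```

Request:
{"name": "move_arm", "arguments": {
  "moves": [
    [[1,0,0,0],[2,0,0,0],[3,0,0,0],[4,0,0,0],[4,0,0,0]]
  ]
}}

```text
time_s: 9.62
eef_pos: [0.5345, -0.1674, 0.1967]
orientation: [1.351, 1.111, -1.35]
contact_force: [-0.3, -0.2, 3.8]
finger_gap: 0.0096
```

Request:
{"name": "move_arm", "arguments": {
  "moves": [
    [[0.5,0,0,0],[1,0,0,0],[1,0,0,0]]
  ]
}}

```text
time_s: 10.0
eef_pos: [0.5347, -0.1677, 0.1965]
orientation: [1.352, 1.11, -1.35]
contact_force: [-3.4, 0.4, 12.6]
finger_gap: 0.0092
```

Run:
```python
from h import *
go([.5344,-.1673,.1967])
s=viewer.snapshot('wrist');t=viewer.snapshot('scene');Q,c=wmeas(s)
b=lambda Q,x0,x1,y0,y1,z0,z1:(Q[:,0]>x0)&(Q[:,0]<x1)&(Q[:,1]>y0)&(Q[:,1]<y1)&(Q[:,2]>z0)&(Q[:,2]<z1)
fit(Q[b(Q,.52,.565,-.12,-.07,.17,.192)&(c.max(1)<110)],'knuckle top (home z=183)')
fit(Q[b(Q,.535,.557,-.105,-.082,.186,.2)],'pintip')
cv2.imwrite('pics/w5.png',np.hstack([cv2.resize(s['color'][50:170,190:330],(350,300),interpolation=2),cv2.resize(t['color'][175:285,290:420],(355,300),interpolation=2)]))
```

```text
eef [ 0.5347 -0.1677  0.1965] gap 0.0092 F [-3.4  0.4 12.6] q7 0.38 t 10.0
shift [-0.2 -0.4 -0.3] turn 0.0 tooly yaw deg -11.13 down [ 0.0016 -0.     -1.    ]
knuckle top (home z=183) 2143 rect [544.8 -97.3] 39.5 30.3 52.4 mean [547.3 -95.6] z [173.7 186.3]
pintip 223 rect [546.9 -93.3] 8.0 8.6 41.76 mean [546.9 -93.3] z [186.3 193.8]
```

View pics/w5.png

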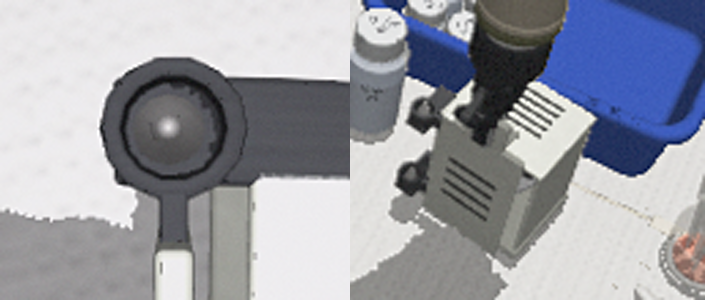

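Both rings sit over the pins, with the pin centred in the bore at (168,128), firm contact, and height matching home. Releasing and backing off.

Request:
{"name": "move_arm", "arguments": {
  "moves": [
    [[-0.8,0,0,0],[-0.8,0,0,0],[-0.8,0,0,0],[-0.8,0,0,0],[-0.8,0,0,0]]
  ],
  "grip": 60,
  "newtons": 20
}}

```text
time_s: 10.72
eef_pos: [0.5344, -0.1672, 0.196]
orientation: [1.351, 1.111, -1.351]
contact_force: [-0.7, -0.9, 0.1]
finger_gap: 0.0513
```

Request:
{"name": "move_arm", "arguments": {
  "moves": [
    [[-5,0,0,0],[-20,0,0,0],[-45,0,0,0],[-80,0,0,0],[-110,0,0,0]]
  ]
}}

```text
time_s: 11.35
eef_pos: [0.5344, -0.1675, 0.3085]
orientation: [1.351, 1.11, -1.35]
contact_force: [0.3, 0.6, -0.5]
finger_gap: 0.0515
```

Request:
{"name": "move_arm", "arguments": {
  "moves": [
    [[0,-40,0,0],[0,-80,0,0],[0,-80,0,0],[0,-80,0,0]]
  ]
}}

```text
time_s: 11.85
eef_pos: [0.4567, -0.1518, 0.3071]
orientation: [1.352, 1.11, -1.349]
contact_force: [-0.7, 0.6, -1.4]
finger_gap: 0.0511
```

Run:
```python
from h import *
go([.5344,-.1673,.1967])
s=viewer.snapshot('wrist');t=viewer.snapshot('scene');u=viewer.snapshot('top')
b=lambda Q,x0,x1,y0,y1,z0,z1:(Q[:,0]>x0)&(Q[:,0]<x1)&(Q[:,1]>y0)&(Q[:,1]<y1)&(Q[:,2]>z0)&(Q[:,2]<z1)
for n,q in (('w',wcloud(s).reshape(-1,3)),('scene',cloud(t).reshape(-1,3)),('top',cloud(u).reshape(-1,3))):
    fit(q[b(q,.5,.57,-.21,-.13,.222,.245)],n+' tabtop (exp z 235, (533,-166))')
    fit(q[b(q,.52,.56,-.116,-.07,.178,.188)],n+' knuckle')
    fit(q[b(q,.5,.62,.25,.35,.222,.235)],n+' blank tab')
cv2.imwrite('pics/w6.png',np.hstack([cv2.resize(s['color'],(400,300)),cv2.resize(t['color'][145:295,250:450],(400,300),interpolation=2)]))
```

```text
eef [ 0.4567 -0.1518  0.3071] gap 0.0511 F [-0.7  0.6 -1.4] q7 0.23 t 11.85
shift [110.6  79.    0.3] turn 0.0 tooly yaw deg -11.1 down [ 0.0022 -0.     -1.    ]
w tabtop (exp z 235, (533,-166)) 777 rect [ 532.1 -170.8] 49.5 10.3 78.1 mean [ 531.4 -168.8] z [223.2 232.3]
w knuckle 557 rect [546.6 -96.6] 30.1 31.0 30.61 mean [545.3 -97.1] z [178.8 184.8]
w blank tab 0
scene tabtop (exp z 235, (533,-166)) 86 rect [ 530.1 -173.6] 49.4 13.5 80.02 mean [ 529.1 -172.9] z [223.6 234.8]
scene knuckle 15 rect [535.8 -91.3] 23.1 7.4 57.41 mean [534.4 -93.6] z [179.7 185.8]
scene blank tab 5
top tabtop (exp z 235, (533,-166)) 96 rect [ 534.  -172.3] 49.0 10.3 77.89 mean [ 533.4 -171.2] z [224.8 233. ]
top knuckle 72 rect [547.2 -98.5] 31.2 24.7 89.04 mean [546.5 -97.5] z [178.9 186. ]
top blank tab 63 rect [560.4 299.5] 9.9 44.9 12.72 mean [560.8 300. ] z [222.6 225.9]
```

View pics/w6.png

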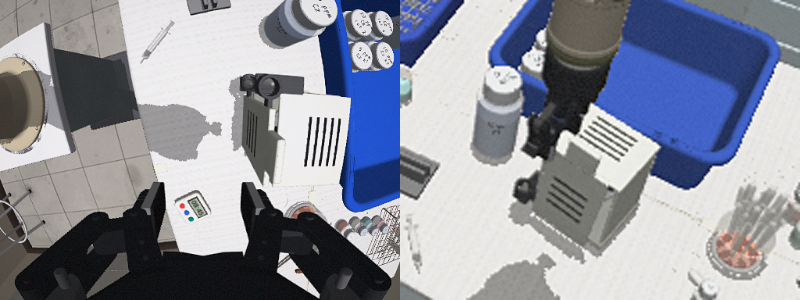

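```bash
python3 -c "
from h import *
print(r.close_job())"
```

```text
the job is handed in; nothing more can be done
None
```

The guard door is back on the spinner, with both knuckles down on their hinge pins and the door upright and shut across the front. I handed the job in at about 12 s, and it reported no verdict. I took the larger sheet with the knuckles, lifted it straight out of its stand, moved it in level from the front and lowered it until it stopped on the brackets. Then I let go and backed away.

**Seating:** before I let go, the last view straight down showed the pin centred in the upper knuckle. The door met firm contact at the expected home height. The lower knuckle was not measured on its own; it showed at its bracket in the scene picture.

**Afterwards:** the upper knuckle's top read about 185 mm, against 183 mm when fully home. The door lies about 1° off the spinner's front line, and the gripper is clear of everything.

**Disagreement:** the tab read about 2 mm lower and 3–5 mm further along the front than nominal. This looks like the door sagging within the loose hinge bores, and I left it. The highest force I saw was about 13 N.

**Plain cover:** it is still in its stand, with its tab where it was at the start.

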